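# Sweep the loose bottle caps off the chopping board into the scrap pan

## Robot

A 6-joint arm with a two-finger parallel gripper is mounted at the origin on the work surface. World frame = base frame: x ahead of the robot, y to its left, z up, the work surface at z = 0. Lengths are in mm, angles in rad, forces in N, time in s.
With the tool pointing down it reaches from about 350 to 975 mm from the base axis. Payload 7.1 kg.
Tool frame: the origin (TCP) lies at the very end of the fingers, on their centre line; the grasp point (between the pads) lies 19 mm behind it (ctrl.grasp_offset is the distance from the TCP to the grasp point, in mm); z points along the fingers, y is the line along which they close (so a half turn about z gives the same grasp; the last joint's range is limited). The gripper opens to 88 mm and grips with 3 to 60 N. Pads are 20 mm wide; open, the fingers measure 115 mm over their backs; the gripper's body (75 mm by 178 mm) begins 61 mm behind the grasp point.
Start: joints at [1.108, 0.423, 1.63, -0, 1.089, -0.019], TCP at [268.326, 564.452, 222.675] pointing down, gripper open.
Joint ranges: [-3, 3], [-0.9, 2.11], [0.09, 2.58], [-1.31, 4.45], [0.11, 2.69], [-2.54, 2.54]. Speed limits (rad/s): [2.39, 2.39, 3.01, 3.14, 3.14, 3.14].

## Interface

Orientations are given as a rotation vector (axis times angle).
In Python, from workcell import ctrl, viewer, ticket, models gives the robot as it stands.
- The arm moves only by the tool play_rows, never from a script. Its arguments are lists of equal length, an entry for each row: "dp": the shift along the world's x, y, z in mm, a list of three; "yaw": the turn about the world's z in degrees. In form: {"dp": [[tx, ty, tz], ...], "yaw": [yaw, ...]}. A call has 1 to 8 rows; each row shifts and turns the commanded pose from where the row before left it; what a row does not reach is not made up. A row lasts 1/12 s, in which the tool goes at most 41.7 mm and 7.16 degrees, less where a joint would pass 70% of its speed; a pose out of reach is approached as far as the arm can. A call is refused whole if a number of a shift passes 41.7 or a number of a turn 7.16, either way. A call with a gripper value outside its range is refused whole. "gripper" is the closure, from 0 (fully open) to 1 (shut), set as the call begins (left out, the last holds). The fingers move at their own pace and stop on an object; the grip force is fixed at half the most. Time passes only in rows, so rows that do not move let the fingers close. It gives the time, the measured TCP pose, the force, the opening and the grip force at its end, in the units of the state.
- ctrl.get_obs(): the state, without advancing time (a new reading comes with each control period).
- viewer.get_image(name): name is "scene" or "top"; returns a dict with "pixels" (480x640x3 uint8, red, green, blue), "range_z" (480x640 float32, mm along the optical axis (not along the pixel's ray), 0 where there is no reading), "fx", "fy", "cx", "cy" (pixels), "dist_coeffs" ([k1, k2, p1, p2, k3] as OpenCV has them; the pictures are not rectified), "T" (4x4, takes a point from camera to world coordinates). Camera axes: x right, y up, looking along -z (the intrinsics and any distortion apply to the point x, -y, -z); pixel columns grow to the right and rows downward; lengths in mm; the calibration is good to about 2 mm. A picture is of the moment at which its call begins.
- ticket.close_job(): hands the job in; it is judged then, once.
Trained networks look in a picture, given as the dict that the camera call returned (one of the last four; its "shot" number tells which), for a name from the list of things; names that differ only in an ending like _2 or _b are one class to them, and where a whole thing is asked for, a point or a joint stands for the part that bears it (a point fixed in the world has none). Each returns a list of dicts, best first, with "conf" (0 to 1); they miss things now and then, are a little off and sometimes report something else, mostly with a low value. They report only what shows in the picture. A call takes as long as a camera call.
- models.look_for(picture, name): "bbox" ([centre column, centre row, width, height] in pixels, round what is visible of it).
- models.landmark_of(picture, name): "location" ([column, row] in pixels: a listed point, or the origin of a listed thing).
The state is a dict: "t": time; "qpos": joint angles; "qvel": joint speeds; "joint_torque": joint torques, N m; "ee_pos": TCP position; "orientation": TCP orientation; "ft_force": force on the tool from outside, world axes, zero at the start; "moment": the same for the moment, N m; "width": finger opening in mm; "grasp_force": force on a finger pad.
Only numpy, scipy, OpenCV 4.12 (cv2) and the standard library are available. Lean on these libraries where they do the work, as an engineer would, in place of code of your own. Each camera call takes 0.05 s, during which the arm holds its last target. There are 200 camera calls.

## Task

Clear the chopping board: sweep the three loose green caps across the board and over its edge into the empty dark steel scrap pan that stands against one side of it. Only push them with the fingers, never pick them up, and finish with all three lying in that pan. Leave the spice jar standing where it is on the board and do not disturb the other kitchen things.

Things in the scene. Friction and masses are not known exactly. Their poses are not given: they have to be found in the camera images.
- board: Chopping block of light wood, fixed, 260 mm along its x, 240 mm along its y, 50 mm thick; origin at the centre of its underside on the table, so its smooth top is 50 mm above the table; its x axis points roughly away from the robot, its y axis roughly to the robot's left. It may stand a little turned.
- scrap_pan: Empty open pan of dark steel, fixed, 265 mm along x, 162 mm along y, 40 mm high, walls and floor 4 mm; origin at the centre of its underside on the table; turned like the board. It stands 4 mm from the board's +y side or from its -y side (pan centre 205 mm from the board's centre), so its rim lies 10 mm below the board's top.
- lid_pan: Blue plastic pan of the same size, fixed, on the opposite side of the board, holding stacks of clean white lids that stay lower than 41 mm; origin at the centre of its underside. Nothing is to go in here.
- cap_a_center (a point): Green screw cap, a solid disc 15 mm high, 42 mm across at 7 to 9 mm above its underside and bevelled to a 34 mm flat below and 36 mm above, about 14 g, loose, lying flat on the board at the start; the point is its centre (7.5 mm above its underside).
- cap_b_center (a point): Green screw cap, a solid disc 15 mm high, 42 mm across at 7 to 9 mm above its underside and bevelled to a 34 mm flat below and 36 mm above, about 14 g, loose, lying flat on the board at the start; the point is its centre (7.5 mm above its underside).
- cap_c_center (a point): Green screw cap, a solid disc 15 mm high, 42 mm across at 7 to 9 mm above its underside and bevelled to a 34 mm flat below and 36 mm above, about 14 g, loose, lying flat on the board at the start; the point is its centre (7.5 mm above its underside).
- spice_jar: Amber glass spice jar with a red cap, loose, 44 mm across, 60 mm high, about 160 g, standing on the middle part of the board; origin at the centre of its underside. The caps lie on the nearer and the farther part of the board, so that each has a way straight across to the pan, parallel to the board's y axis, beside the jar (another cap may lie in that way).
- squeeze_white: White squeeze bottle with a red nozzle, loose, 60 mm across, 182 mm high, standing on the table; origin at the centre of its underside.
- squeeze_yellow: Yellow squeeze bottle with a red nozzle, loose, 60 mm across, 182 mm high; origin at the centre of its underside.
- saucepan: Aluminium saucepan with a long handle, loose, 170 mm across, 90 mm high (handle up to 110 mm), on the table at the robot's right; origin at the centre of its underside.
- deli_cup: Clear plastic cup, loose, 110 mm across, 60 mm high, standing on a kitchen scale (200 by 170 mm, platter 30 mm high) at the left; origin at the centre of its underside.

How it is judged (in metres and radians):
At the end, for the whole second after the job is handed in: All three cap centres lie inside the scrap pan's outline, lower than 38 mm above the table (under the rim), and at rest; the spice jar stands upright within 20 mm of where it began (x of cap_a_center in the frame of scrap_pan between -0.13 and 0.13 m and y of cap_a_center in the frame of scrap_pan between -0.079 and 0.079 m and height (world z) of each of cap_a_center, cap_b_center, cap_c_center below 0.038 m and linear speed of each of cap_a, cap_b, cap_c below 0.05 m/s and x of cap_b_center in the frame of scrap_pan between -0.13 and 0.13 m and y of cap_b_center in the frame of scrap_pan between -0.079 and 0.079 m and x of cap_c_center in the frame of scrap_pan between -0.13 and 0.13 m and y of cap_c_center in the frame of scrap_pan between -0.079 and 0.079 m and distance of spice_jar from where it was at the start of the episode below 0.02 m and angle between spice_jar's own z axis and vertical below 0.15 rad); the robot touches nothing.
It fails at once if a cap is picked up: its centre rises more than 80 mm above the table (over 20 mm above where it lies on the board) (height (world z) of any of cap_a_center, cap_b_center, cap_c_center above 0.08 m).
It fails at once if the spice jar is shifted more than 20 mm or knocked over (distance of spice_jar from where it was at the start of the episode above 0.02 m or angle between spice_jar's own z axis and vertical above 0.4 rad).
It fails at once if another loose kitchen thing is shifted more than 30 mm (distance of any of squeeze_white, squeeze_yellow, saucepan, deli_cup from where it was at the start of the episode above 0.03 m).
It also fails if it takes over 51 s, if anything falls off the work surface, if the arm or the gripper's body presses on something with over 40 N, if the wrist force passes 120 N, or if a joint passes its speed limit or range.

## Working session

There is one attempt and no reset: what is moved stays moved. The work goes in short steps, Python scripts to look and compute and a tool call to move; the robot and the scene stay as the last step left them, time stands still between calls to the robot, and variables do not carry over. Pictures are saved under pics/ and viewed, at most 10 in all, crops included, and the job is handed in when it is done.

Besides the shell and the picture viewer there is one more tool, called after "Request:" by a JSON object that holds its "api" and its "payload". play_rows: Moves the arm, as the interface text tells. Its arguments: {"type":"object","properties":{"dp":{"type":"array"},"yaw":{"type":"array"},"gripper":{"type":"number"}},"required":["dp","yaw"]}

```bash
mkdir -p pics; cat > h.py <<'E'
import numpy as np, cv2
from workcell import ctrl, viewer, ticket, models
def world(im,u,v,z=None):
    K=np.array([[im['fx'],0,im['cx']],[0,im['fy'],im['cy']],[0,0,1.]])
    p=cv2.undistortPoints(np.array([[[u,v]]],float),K,np.array(im['dist_coeffs'],float))[0,0]
    T=np.array(im['T']); ray=np.array([p[0],-p[1],-1.])
    if z is None: d=float(im['range_z'][int(round(v)),int(round(u))])
    else: d=(z-T[2,3])/(T[:3,:3]@ray)[2]
    return T[:3,:3]@(ray*d)+T[:3,3]
E
python3 - <<'E'
from h import *
for n in('top','scene'):
    im=viewer.get_image(n); cv2.imwrite(f'pics/{n}0.png',im['pixels'][:,:,::-1])
    np.save(n+'.npy',im,allow_pickle=True)
    for o,z in(('cap_a_center',57.5),('spice_jar',50),('board',0),('scrap_pan',0),('lid_pan',0),('squeeze_white',0),('squeeze_yellow',0),('saucepan',0),('deli_cup',30)):
        for d in models.landmark_of(im,o)[:4]:
            if d['conf']>.3: print(n,o,np.round(d['conf'],2),np.round(d['location']),world(im,*d['location'],z).round())
    hsv=cv2.cvtColor(im['pixels'],cv2.COLOR_RGB2HSV)
    m=cv2.inRange(hsv,(40,80,40),(85,255,255))
    c,l,s,ce=cv2.connectedComponentsWithStats(m)
    for i in range(1,c):
        if s[i,4]>60: print('green',s[i],world(im,*ce[i],60).round(),world(im,*ce[i]).round())
print(ctrl.get_obs()['ee_pos'],ctrl.get_obs()['orientation'])
E
```

```text
top cap_a_center 0.71 [300. 185.] [668.  62.  58.]
top spice_jar 0.54 [328. 218.] [565. -23.  50.]
top board 0.59 [298. 183.] [694.  71.   0.]
top board 0.57 [321. 217.] [581.  -3.   0.]
top scrap_pan 0.77 [386. 226.] [ 549. -207.    0.]
top scrap_pan 0.51 [327. 218.] [577. -20.   0.]
top lid_pan 0.73 [252. 214.] [592. 216.   0.]
top squeeze_white 0.98 [188. 310.] [293. 407.   0.]
top squeeze_white 0.62 [298. 183.] [693.  72.   0.]
top squeeze_yellow 0.58 [183. 277.] [394. 426.   0.]
top saucepan 0.68 [499. 248.] [ 475. -557.    0.]
top saucepan 0.62 [261. 214.] [594. 189.   0.]
top deli_cup 0.8 [149. 224.] [555. 531.  30.]
green [294 176  12  13 121] [677.  63.  60.] [675.  63.  67.]
green [330 233  12  13 130] [496. -45.  60.] [495. -45.  63.]
green [299 235  13  14 133] [490.  46.  60.] [489.  46.  64.]
green [ 89 303  34  40 361] [261. 612.  60.] [252. 475. 346.]
scene cap_a_center 0.51 [500. 280.] [348. 404.  58.]
scene cap_a_center 0.48 [294. 309.] [675.  54.  58.]
scene spice_jar 0.82 [292. 258.] [558. -34.  50.]
scene board 0.76 [299. 279.] [571.  -6.   0.]
scene scrap_pan 0.73 [299. 278.] [569.  -8.   0.]
scene scrap_pan 0.66 [238. 238.] [ 553. -215.    0.]
scene lid_pan 0.65 [370. 325.] [586. 203.   0.]
scene lid_pan 0.59 [296. 308.] [643.  34.   0.]
scene squeeze_white 0.74 [500. 277.] [295. 400.   0.]
scene squeeze_yellow 0.68 [491. 308.] [390. 417.   0.]
scene saucepan 0.64 [166. 163.] [ 449. -568.    0.]
scene deli_cup 0.59 [515. 386.] [560. 528.  30.]
green [ 563  225   77   97 4612] [202. 604.  60.] [304. 585. 167.]
green [296 230  15  14 158] [494. -46.  60.] [496. -44.  64.]
green [328 245  16  14 181] [489.  45.  60.] [493.  48.  66.]
green [288 303  18  17 223] [677.  62.  60.] [678.  63.  63.]
[268.32591053 564.47021524 222.69846344] [-6.91475770e-01 -3.06452719e+00 -1.00712294e-04]
```

View pics/top0.png

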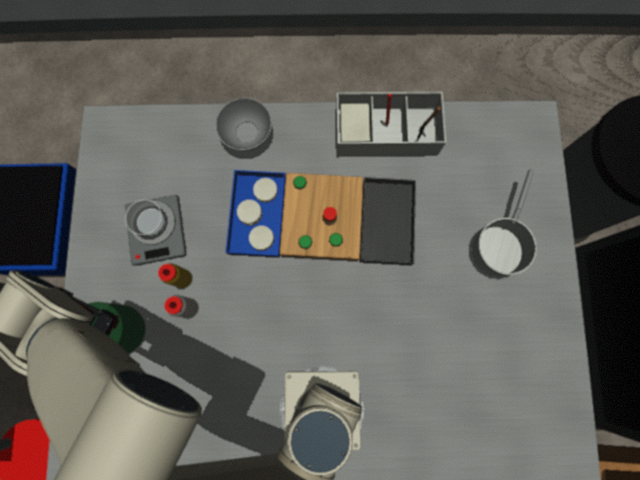

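View pics/scene0.png

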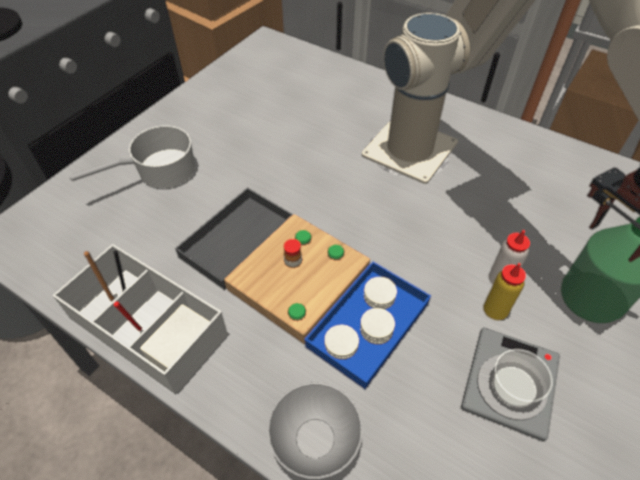

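The pan is on the −y side (top ≈(388,222)), and the lids are on the +y side. The caps are at top (300,182), (336,239) and (305,241), with the jar's red cap at (330,214). Next I'll refine the board yaw and the jar position.

```bash
python3 - <<'E'
from h import *
for n in('top','scene'):
    im=np.load(n+'.npy',allow_pickle=True).item()
    hsv=cv2.cvtColor(im['pixels'],cv2.COLOR_RGB2HSV)
    roi=np.zeros(hsv.shape[:2],np.uint8)
    b=(275,165,95,105) if n=='top' else (220,200,160,140)
    roi[b[1]:b[1]+b[3],b[0]:b[0]+b[2]]=1
    pts=[]
    for v,u in np.argwhere((cv2.inRange(hsv,(8,60,60),(25,255,255))>0)&(roi>0)):
        w=world(im,u,v)
        if 42<w[2]<58: pts.append(world(im,u,v,50)[:2])
    r=cv2.minAreaRect(np.array(pts,np.float32)); print(n,len(pts),r)
    red=((cv2.inRange(hsv,(0,150,80),(5,255,255))|cv2.inRange(hsv,(172,150,80),(180,255,255)))>0)&(roi>0)
    q=np.argwhere(red).mean(0); print('jar',world(im,q[1],q[0],105).round(),world(im,q[1],q[0]).round())
    l=models.landmark_of(im,'scrap_pan')
    bl=[[p] for p in np.argwhere(roi>0)[:0]]
E
```

```text
top 5740 ((573.791259765625, -3.7138519287109375), (238.88314819335938, 260.51568603515625), 85.99436950683594)
jar [563. -28. 105.] [563. -28. 106.]
scene 8114 ((577.9761962890625, -5.0293426513671875), (244.03289794921875, 261.62548828125), 86.13227844238281)
jar [564. -28. 105.] [566. -27. 108.]
```

Request:
{"api": "play_rows", "payload": {"dp": [[0,0,20],[0,0,20],[10,-40,0],[10,-40,0],[10,-40,0],[10,-40,0],[10,-40,0],[10,-40,0]], "yaw": [0,0,-7,-7,-7,-7,-7,-7], "gripper": 0.65}}

```text
t: 1.77
ee_pos: [328.3, 322.7, 262.8]
orientation: [1.751, 2.608, 0.001]
ft_force: [0.9, 0.4, -0.4]
width: 38.3
grasp_force: 0.0
```

Request:
{"api": "play_rows", "payload": {"dp": [[21,-40,0],[21,-40,0],[21,-40,0],[21,-40,0],[21,-40,0],[21,-40,0],[21,-40,0],[21,-40,-20]], "yaw": [-4,-4,-4,-4,-4,-4,-2,0]}}

```text
t: 2.43
ee_pos: [484.5, 30.2, 248.5]
orientation: [2.287, 2.148, 0.008]
ft_force: [1.8, 0.0, -0.2]
width: 30.4
grasp_force: 0.0
```

Request:
{"api": "play_rows", "payload": {"dp": [[0,0,-40],[0,0,-40],[0,0,-30],[0,0,-20],[0,0,0],[0,0,0]], "yaw": [0,0,0,0,0,0]}}

```text
t: 2.93
ee_pos: [481.1, 32.4, 115.4]
orientation: [-2.286, -2.153, 0.003]
ft_force: [0.6, 0.4, 0.9]
width: 30.4
grasp_force: 0.0
```

```bash
python3 - <<'E'
from h import *
o=ctrl.get_obs();print(o['ee_pos'],o['orientation'],o['width'])
im=viewer.get_image('scene'); cv2.imwrite('pics/s1.png',cv2.resize(im['pixels'][180:360,160:400,::-1],None,fx=3,fy=3))
E
```

```text
[481.11985187  32.4171531  115.35910382] [-2.28589707 -2.15292328  0.00267478] 30.3919938618717
```

View pics/s1.png

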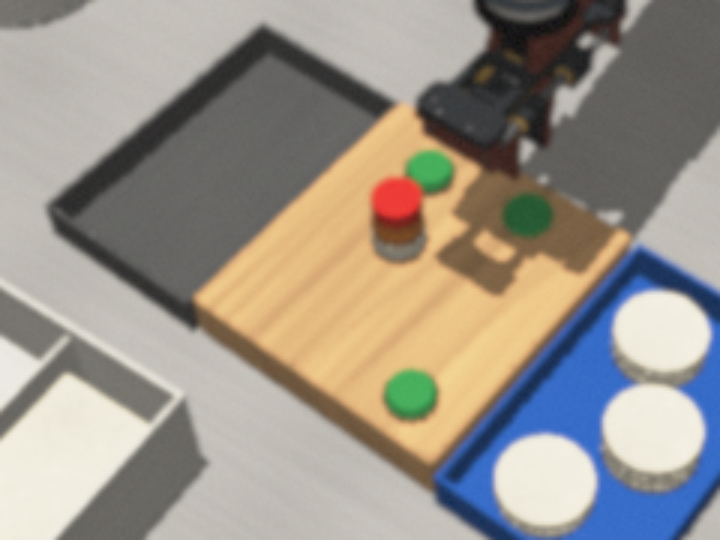

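The crop shows the gripper above the near part of the board, between the two near caps (crop (430,172) and (527,214)); nothing has been touched. I'll line up behind the first cap.

Request:
{"api": "play_rows", "payload": {"dp": [[9,-16,0],[8,-16,0],[0,0,0],[0,0,0]], "yaw": [0,0,0,0]}}

```text
t: 3.32
ee_pos: [500.0, 0.2, 117.6]
orientation: [2.287, 2.151, 0.004]
ft_force: [-0.5, -0.4, -0.3]
width: 30.7
grasp_force: 0.0
```

Request:
{"api": "play_rows", "payload": {"dp": [[0,0,-20],[0,0,-20],[0,0,-15],[0,0,-5],[0,0,0],[0,0,0]], "yaw": [0,0,0,0,0,0]}}

```text
t: 3.82
ee_pos: [498.9, 0.9, 56.6]
orientation: [2.286, 2.154, 0.001]
ft_force: [-0.5, -0.6, 0.2]
width: 30.9
grasp_force: 0.0
```

Request:
{"api": "play_rows", "payload": {"dp": [[-0.5,-7,-1],[-0.5,-7,0],[-0.5,-7,0],[-0.5,-7,0],[-0.5,-7,0],[-0.5,-7,0],[-0.5,-7,0],[-0.5,-7,0]], "yaw": [0,0,0,0,0,0,0,0]}}

```text
t: 4.48
ee_pos: [494.6, -56.4, 54.9]
orientation: [2.287, 2.153, 0.0]
ft_force: [0.3, 1.2, 0.6]
width: 31.0
grasp_force: 0.3
```

Request:
{"api": "play_rows", "payload": {"dp": [[-0.5,-7,0],[-0.5,-7,0],[-0.5,-7,0],[-0.5,-7,0],[-0.5,-7,0],[-0.5,-7,0],[-0.5,-7,0],[-0.5,-7,0]], "yaw": [0,0,0,0,0,0,0,0]}}

```text
t: 5.15
ee_pos: [490.5, -112.2, 54.8]
orientation: [-2.287, -2.154, 0.0]
ft_force: [-0.2, -0.3, -0.5]
width: 30.8
grasp_force: 0.0
```

Request:
{"api": "play_rows", "payload": {"dp": [[-0.5,-8,0],[-0.5,-8,0],[-0.5,-8,0],[-0.5,-8,0],[-0.5,-8,0],[0,0,0],[0,0,0],[0,0,0]], "yaw": [0,0,0,0,0,0,0,0]}}

```text
t: 5.82
ee_pos: [488.0, -151.5, 54.8]
orientation: [-2.287, -2.154, 0.0]
ft_force: [-0.0, -0.4, -0.6]
width: 30.5
grasp_force: 0.0
```

```bash
cat > look.py <<'E'
from h import *
import sys
o=ctrl.get_obs();print(o['ee_pos'].round() if hasattr(o['ee_pos'],'round') else o['ee_pos'],o['ft_force'])
for n in('top','scene'):
    im=viewer.get_image(n)
    if n=='scene': cv2.imwrite(sys.argv[1],cv2.resize(im['pixels'][180:360,160:400,::-1],None,fx=3,fy=3))
    m=cv2.inRange(cv2.cvtColor(im['pixels'],cv2.COLOR_RGB2HSV),(40,80,30),(85,255,255))
    c,l,s,ce=cv2.connectedComponentsWithStats(m)
    for i in range(1,c):
        if 25<s[i,4]<300: print(n,s[i,4],world(im,*ce[i]).round())
E
python3 look.py pics/s2.png
```

```text
[ 488. -151.   55.] [-0.02080961 -0.35933717 -0.61065486]
top 122 [676.  63.  63.]
top 44 [178. 555.  82.]
scene 149 [ 495. -162.   19.]
scene 181 [494.  48.  67.]
scene 223 [681.  65.  69.]
```

View pics/s2.png

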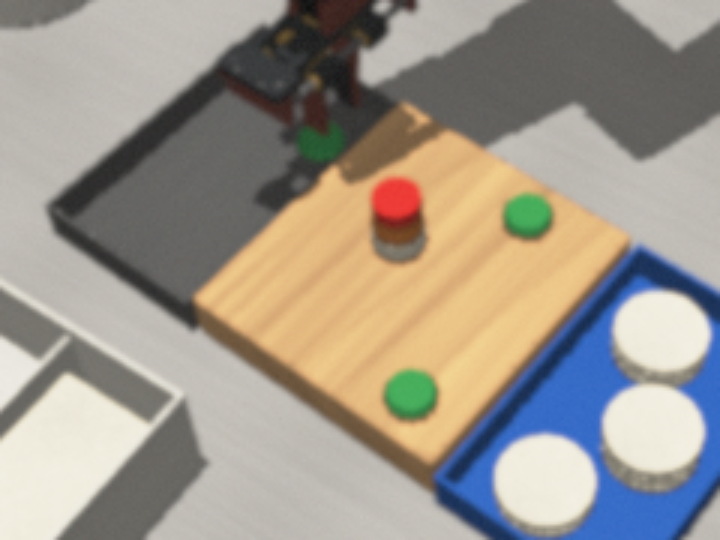

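The first cap lies flat in the pan (crop (320,140)) and the others are unmoved. Next is the second near cap, so I'll go up and over behind it.

Request:
{"api": "play_rows", "payload": {"dp": [[0,0,35],[0,0,35],[1,30,0],[1,30,0],[1,30,0],[1,30,0],[1,30,0],[1,30,0]], "yaw": [0,0,0,0,0,0,0,0]}}

```text
t: 6.58
ee_pos: [493.8, 30.2, 124.9]
orientation: [2.286, 2.154, 0.0]
ft_force: [0.9, -0.9, -0.5]
width: 30.8
grasp_force: 0.0
```

Request:
{"api": "play_rows", "payload": {"dp": [[0,30,0],[0,30,0],[0,0,0],[0,0,0],[0,0,0]], "yaw": [0,0,0,0,0]}}

```text
t: 7.0
ee_pos: [493.8, 88.4, 124.7]
orientation: [-2.286, -2.155, 0.001]
ft_force: [0.1, -0.0, -0.1]
width: 30.9
grasp_force: 0.0
```

Request:
{"api": "play_rows", "payload": {"dp": [[0,4,-20],[0,0,-20],[0,0,-20],[0,0,-10],[0,0,0],[0,0,0]], "yaw": [0,0,0,0,0,0]}}

```text
t: 7.5
ee_pos: [493.9, 91.6, 54.7]
orientation: [-2.288, -2.152, 0.002]
ft_force: [-0.2, 0.7, 0.3]
width: 30.9
grasp_force: 0.0
```

Request:
{"api": "play_rows", "payload": {"dp": [[-0.5,-7,0],[-0.5,-7,0],[-0.5,-7,0],[-0.5,-7,0],[-0.5,-7,0],[-0.5,-7,0],[-0.5,-7,0],[-0.5,-7,0]], "yaw": [0,0,0,0,0,0,0,0]}}

```text
t: 8.17
ee_pos: [490.1, 35.7, 54.9]
orientation: [2.287, 2.154, 0.0]
ft_force: [-0.7, 0.9, 0.0]
width: 30.6
grasp_force: 0.3
```

Request:
{"api": "play_rows", "payload": {"dp": [[-0.5,-8,0],[-0.5,-8,0],[-0.5,-8,0],[-0.5,-8,0],[-0.5,-8,0],[-0.5,-8,0],[-0.5,-8,0],[-0.5,-8,0]], "yaw": [0,0,0,0,0,0,0,0]}}

```text
t: 8.83
ee_pos: [486.0, -28.3, 54.8]
orientation: [-2.287, -2.154, -0.0]
ft_force: [1.8, -0.4, 0.6]
width: 30.5
grasp_force: 0.3
```

Request:
{"api": "play_rows", "payload": {"dp": [[-0.5,-8,0],[-0.5,-8,0],[-0.5,-8,0],[-0.5,-8,0],[-0.5,-8,0],[-0.5,-8,0],[-0.5,-8,0],[-0.5,-8,0]], "yaw": [0,0,0,0,0,0,0,0]}}

```text
t: 9.5
ee_pos: [482.1, -92.3, 54.8]
orientation: [-2.287, -2.154, -0.0]
ft_force: [0.0, 0.7, 0.6]
width: 30.9
grasp_force: 0.3
```

Request:
{"api": "play_rows", "payload": {"dp": [[-0.5,-8,0],[-0.5,-8,0],[-0.5,-8,0],[-0.5,-8,0],[-0.5,-8,0],[-0.5,-8,0],[-0.5,-8,0],[0,0,0]], "yaw": [0,0,0,0,0,0,0,0]}}

```text
t: 10.17
ee_pos: [478.7, -148.9, 54.8]
orientation: [2.288, 2.153, 0.0]
ft_force: [0.7, 0.1, 0.3]
width: 30.9
grasp_force: 0.0
```

```bash
python3 look.py pics/s3.png
```

```text
[ 479. -149.   55.] [0.70156303 0.1279527  0.31741691]
top 121 [677.  63.  61.]
top 34 [187. 544. 108.]
scene 223 [678.  63.  63.]
```

View pics/s3.png

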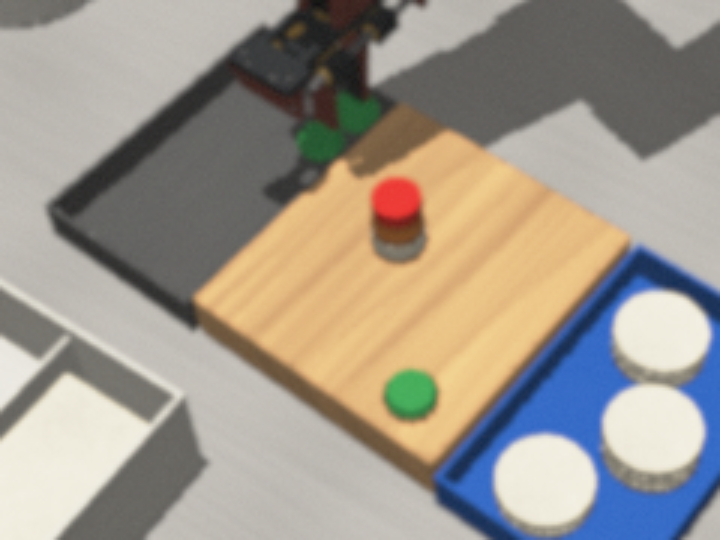

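Two caps are now in the pan (crop (320,140) and (357,112)). The third is unmoved at (410,393), so I'll go there next, high over the jar.

Request:
{"api": "play_rows", "payload": {"dp": [[0,0,35],[0,0,35],[0,0,35],[20,25,0],[20,26,0],[20,26,0],[20,26,0],[20,26,0]], "yaw": [0,0,0,0,0,0,0,0]}}

```text
t: 10.93
ee_pos: [579.2, -16.7, 160.0]
orientation: [2.286, 2.154, 0.0]
ft_force: [0.8, -1.0, -0.5]
width: 30.4
grasp_force: 0.0
```

Request:
{"api": "play_rows", "payload": {"dp": [[20,26,0],[20,26,0],[20,26,0],[20,26,0],[20,26,0],[0,0,0],[0,0,0],[0,0,0]], "yaw": [0,0,0,0,0,0,0,0]}}

```text
t: 11.6
ee_pos: [677.6, 111.5, 159.2]
orientation: [-2.285, -2.154, 0.002]
ft_force: [0.1, -0.1, -0.2]
width: 30.7
grasp_force: 0.0
```

Request:
{"api": "play_rows", "payload": {"dp": [[2,0,-30],[0,0,-30],[0,0,-25],[0,0,-15],[0,0,-5],[0,0,0],[0,0,0]], "yaw": [0,0,0,0,0,0,0]}}

```text
t: 12.18
ee_pos: [681.2, 111.1, 55.8]
orientation: [2.287, 2.153, 0.001]
ft_force: [-0.5, 0.1, 0.3]
width: 30.4
grasp_force: 0.0
```

Request:
{"api": "play_rows", "payload": {"dp": [[-0.5,-7,0],[-0.5,-7,0],[-0.5,-7,0],[-0.5,-7,0],[-0.5,-7,0],[-0.5,-7,0],[-0.5,-7,0],[-0.5,-7,0]], "yaw": [0,0,0,0,0,0,0,0]}}

```text
t: 12.85
ee_pos: [676.6, 54.7, 54.9]
orientation: [2.287, 2.154, 0.0]
ft_force: [0.9, 0.2, 0.6]
width: 31.0
grasp_force: 0.3
```

Request:
{"api": "play_rows", "payload": {"dp": [[-0.6,-8,0],[-0.6,-8,0],[-0.6,-8,0],[-0.6,-8,0],[-0.6,-8,0],[-0.6,-8,0],[-0.6,-8,0],[-0.6,-8,0]], "yaw": [0,0,0,0,0,0,0,0]}}

```text
t: 13.52
ee_pos: [671.7, -9.3, 54.8]
orientation: [2.287, 2.154, -0.0]
ft_force: [0.4, 0.4, 0.8]
width: 30.5
grasp_force: 0.3
```

Request:
{"api": "play_rows", "payload": {"dp": [[-0.6,-8,0],[-0.6,-8,0],[-0.6,-8,0],[-0.6,-8,0],[-0.6,-8,0],[-0.6,-8,0],[-0.6,-8,0],[-0.6,-8,0]], "yaw": [0,0,0,0,0,0,0,0]}}

```text
t: 14.18
ee_pos: [667.0, -73.3, 54.8]
orientation: [2.287, 2.154, -0.0]
ft_force: [0.3, 1.0, -0.5]
width: 30.6
grasp_force: 0.3
```

Request:
{"api": "play_rows", "payload": {"dp": [[-0.6,-8,0],[-0.6,-8,0],[-0.6,-8,0],[-0.6,-8,0],[-0.6,-8,0],[-0.6,-8,0],[-0.6,-8,0],[-0.6,-8,0]], "yaw": [0,0,0,0,0,0,0,0]}}

```text
t: 14.85
ee_pos: [662.1, -137.4, 54.7]
orientation: [-2.287, -2.154, 0.0]
ft_force: [-0.8, 0.6, 0.7]
width: 31.0
grasp_force: 0.0
```

Request:
{"api": "play_rows", "payload": {"dp": [[-0.6,-8,0],[-0.6,-8,0],[0,0,0],[0,0,0],[0,0,35],[0,0,35],[0,0,35],[0,0,35]], "yaw": [0,0,0,0,0,0,0,0]}}

```text
t: 15.52
ee_pos: [660.7, -151.9, 196.1]
orientation: [-2.286, -2.154, 0.001]
ft_force: [0.9, -0.4, 0.3]
width: 30.4
grasp_force: 0.0
```

Request:
{"api": "play_rows", "payload": {"dp": [[-30,30,10],[-30,30,10],[-30,30,10],[-30,30,0],[-30,30,0],[0,30,0],[0,30,0],[0,30,0]], "yaw": [0,0,0,0,0,0,0,0]}}

```text
t: 16.18
ee_pos: [515.3, 84.2, 224.0]
orientation: [2.286, 2.154, 0.001]
ft_force: [0.3, 0.1, -0.1]
width: 31.1
grasp_force: 0.0
```

```bash
python3 look.py pics/s4.png
```

```text
[515.  84. 224.] [ 0.32181148  0.10637724 -0.07493277]
top 133 [ 660. -179.   20.]
top 142 [ 489. -166.   14.]
top 89 [ 449. -155.   35.]
scene 195 [ 662. -179.   16.]
```

View pics/s4.png

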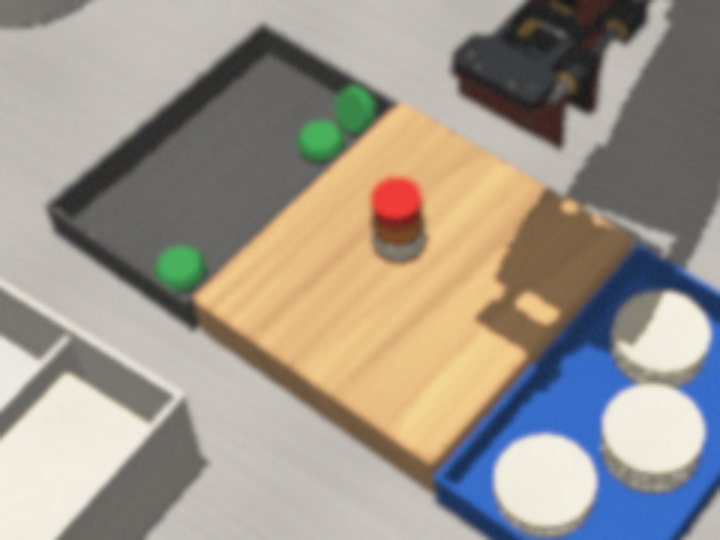

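All three are in the pan: two flat, at crop (320,140) and (180,268), and one tilted against the near wall at (355,108). I'll check the tilted one's height.

```bash
python3 - <<'E'
from h import *
for n in('top','scene'):
  acc=[]
  for k in range(4):
    im=viewer.get_image(n)
    m=cv2.inRange(cv2.cvtColor(im['pixels'],cv2.COLOR_RGB2HSV),(40,60,20),(85,255,255))
    for v,u in np.argwhere(m):
        w=world(im,u,v)
        if w[0]<470 and 420<w[0] and abs(w[1]+150)<50: acc.append([u,v,*w])
  a=np.array(acc); print(n,len(a)//4,a[:,2:].mean(0).round(1),np.percentile(a[:,2:],[2,25,50,75,98],axis=0).round())
  uv=a[:,:2].mean(0); print(uv,[world(im,*uv,z).round() for z in(20,30,40)])
E
```

```text
top 106 [ 451.4 -155.6   28.9] [[ 437. -175.    1.]
 [ 444. -164.   23.]
 [ 450. -155.   33.]
 [ 458. -146.   38.]
 [ 469. -137.   45.]]
[371.77358491 255.125     ] [array([ 453., -156.,   20.]), array([ 451., -155.,   30.]), array([ 449., -154.,   40.])]
scene 206 [ 453.2 -157.5   25.9] [[ 434. -188.    2.]
 [ 448. -166.   19.]
 [ 455. -156.   28.]
 [ 460. -148.   34.]
 [ 467. -138.   42.]]
[277.36529126 216.22815534] [array([ 449., -161.,   20.]), array([ 456., -155.,   30.]), array([ 463., -149.,   40.])]
```

```bash
python3 -c "
from h import *
print(ticket.close_job())"
```

```text
the job is handed in; nothing more can be done
None
```

The job is handed in: all three caps are in the scrap pan (two flat, one tilted against the near wall with its centre about 25 mm above the table, under the 38 mm limit), and the jar looks unmoved in the last picture.

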